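# Close up the tube rack and hold a tube ready over its well

### The job

Slide the loose two-place end block up against the end of the tube rack so that the gap between them is closed, its end face flush along the rack's end wall and its two short ends in line with the rack's long sides, and leave it standing flat there. Then take the sample tube out of its single stand, carry it over the rack above the tubes that stand there, and stop with it upright and centred over the block's open well, its tip about one centimetre above the mouth and touching nothing, so that it can be checked before it is lowered: the program finishes while still holding it there. On the way the tube touches neither rack nor block, and the loose rinse bottle and beaker stay where they are.

Things in the scene. Friction and masses are not known exactly. Their poses are not given: they have to be found in the camera images.
- rack: Dark blue openwork tube rack, 245 x 136 mm, 61 mm high, fixed to the bench. Origin: centre of its underside; x along its 245 mm length (about the world's +y, to the robot's left), y across it (towards the robot), z up. Six capped tubes are fixed upright in it, tops 117 mm above the bench (caps 34 mm across), all within 75 mm of its centre along x.
- rack_end (a point): Middle of the foot of the rack's end wall that faces the end block (on the right as the robot sees it), at bench height; axes as the rack's, so the block stands on its -x side. The end behaves as a flat solid wall, 136 mm wide and 60 mm high.
- end_block: Loose grey block right of the rack, gap 20 to 65 mm: 70 (x) by 136 (y) by 61 mm high, about 0.45 kg, slides at 2 to 8 N unless pressed down. Origin: centre of underside; +x face goes against the rack, axes then parallel with it. On top, centred, a rib 44 mm long (along x), 10 mm thick (y), 61 to 101 mm above the bench. Open well on its +y side (nearer the robot); black disc 7 mm high closes the -y place.
- block_corner_near (a point): Bottom corner of the block's +x face at its end nearer the robot (block x = +35, y = +68 mm, bench height).
- block_corner_far (a point): Bottom corner of the block's +x face at its end farther from the robot (block x = +35, y = -68 mm, bench height).
- well_mouth (a point): Centre of the mouth of the block's open well, level with the block's top, 61 mm above its underside (block x = 0, y = +43 mm). The well is round, 34 mm across, 50 mm deep.
- tube_stand: Grey square stand for one tube, fixed to the bench left of the rack, nearer or farther than the rinse bottle: base 66 x 66 x 8 mm, block 52 x 52 mm, 68 mm high in all, with a hole 31.5 mm across and 60 mm deep. Origin: centre of its underside, z up.
- tube: Loose screw-cap sample tube in the single stand: 111 mm long, about 45 g, body 30 mm across with a conical tip, cap 34 mm across from 96 to 111 mm above the tip. Origin: the tip (bottom end) on its axis; z towards the cap. In the stand the tip is 8 mm above the bench, the cap at 104 to 119 mm; it may lean up to 0.03 rad there and draws straight up.
- rinse_bottle: Loose white screw-cap bottle, 60 mm across, 121 mm high, a bystander next to the stand. Origin: centre of its underside.
- beaker: Loose clear beaker, about 55 mm across, 66 mm high, a bystander behind on the left. Origin: centre of its underside.

How it is judged:
By the outcome, as a careful person would: the job done as asked, in the order asked, and still so for the second after the job is handed in, while the arm keeps its last pose, push and grip.
It also fails if it takes over 58 s, if anything falls off the work surface, if the arm or the gripper's body presses on something with over 40 N, if the wrist force passes 120 N, or if a joint passes its speed limit or range.

### The arm

A 6-joint arm with a two-finger parallel gripper is mounted at the origin on a cart in front of the work surface, level with it; the furniture and walls round the work are solid. World frame = base frame: x ahead of the robot, y to its left, z up, the work surface at z = 0. Lengths are in m, angles in rad, forces in N, time in s.
With the tool pointing down it reaches from about 0.3 to 0.775 m from the base axis. Payload 14.6 kg.
Tool frame: the origin (TCP) lies at the very end of the fingers, on their centre line; the grasp point (between the pads) lies 19 mm behind it; z points along the fingers, y is the line along which they close (so a half turn about z gives the same grasp; the last joint's range is limited). The gripper opens to 94 mm and grips with 3 to 60 N. Pads are 16 mm wide; open, the fingers measure 119 mm over their backs; the gripper's body (75 mm by 177 mm) begins 78 mm behind the grasp point.
Start: joints at [1.097, 0.3, 1.521, -0, 1.321, -0.067], TCP at [0.218, 0.505, 0.205] pointing down, gripper open.
Joint ranges: [-3.03, 3.03], [-0.79, 2.21], [0.23, 2.52], [-1.04, 4.18], [0, 3.07], [-2.55, 2.55]. Speed limits (rad/s): [2.22, 2.22, 2.57, 3.14, 3.14, 3.14].

### API

Orientations are given as [roll, pitch, yaw] about the fixed x, y, z axes, in that order (R = Rz(yaw) Ry(pitch) Rx(roll)).
In Python, from station import ctrl gives the robot as it stands.
- The arm moves only by the tool move_arm, never from a script. Its argument "increments" is a list of rows, each a list of 7 numbers: the opening, from 0 (shut) to 1 (fully open), then the shift along the tool's x, y, z in units of 50 mm (1.0 is 50 mm), then the turn, a rotation vector about the tool's x, y, z in rad. In form: [[claw, tx, ty, tz, rx, ry, rz], ...]. A call has 1 to 20 rows; each row shifts and turns the commanded pose from where the row before left it, along the tool's axes as they then stand; what a row does not reach is not made up. A row lasts 1/10 s, in which the tool goes at most 50 mm and 8.59 degrees, less where a joint would pass 70% of its speed; a pose out of reach is approached as far as the arm can. A call is refused whole if a number of a shift passes 1 or a number of a turn 0.15, either way. A call with a gripper value outside its range is refused whole. The fingers move at their own pace and stop on an object; "force" is the grip in N (left out, the last holds). Time passes only in rows, so rows that do not move let the fingers close. It gives the time, the measured TCP pose, the force, the opening and the grip force at its end, in the units of the state.
- ctrl.get_obs(): the state, without advancing time (a new reading comes with each control period).
- ctrl.camera(name): name is "side" or "top" or "wrist"; returns a dict with "color" (384x512x3 uint8, blue, green, red), "K" (3x3 intrinsics, pixels), "pose" (4x4, takes a point from camera to world coordinates); the wrist camera has in their place "tool_from_camera" (4x4, takes a point from camera to tool coordinates, whose origin is the TCP and whose axes are the flange's). Camera axes: x right, y down, z forward; pixel columns grow to the right and rows downward; lengths in m; the calibration is good to about 2 mm. A picture is of the moment at which its call begins: read the wrist's pose just before it. There is no depth.
- ctrl.hand_in(): hands the job in; it is judged then, once.
Trained networks look in a picture, given as the dict that the camera call returned (one of the last four; its "shot" number tells which), for a name from the list of things; names that differ only in an ending like _2 or _b are one class to them, and where a whole thing is asked for, a point or a joint stands for the part that bears it (a point fixed in the world has none). Each returns a list of dicts, best first, with "conf" (0 to 1); they miss things now and then, are a little off and sometimes report something else, mostly with a low value. They report only what shows in the picture. A call takes as long as a camera call.
- ctrl.cut_out(name, picture): "mask" (384x512 bool, what is visible of it) and "centre" ([row, column] in pixels, amid what is visible of it).
The state is a dict: "time_s": time; "qpos": joint angles; "joint_vel": joint speeds; "tau": joint torques, N m; "ee_pos": TCP position; "eef_rot": TCP orientation; "force": force on the tool from outside, world axes, zero at the start; "moment": the same for the moment, N m; "grip_width": finger opening in m; "grip_force": force on a finger pad.
Only numpy, scipy, OpenCV 4.12 (cv2) and the standard library are available. Lean on these libraries where they do the work, as an engineer would, in place of code of your own. Each camera call takes 0.05 s, during which the arm holds its last target. There are 200 camera calls.

## Working session

There is one attempt and no reset: what is moved stays moved. The work goes in short steps, Python scripts to look and compute and a tool call to move; the robot and the scene stay as the last step left them, time stands still between calls to the robot, and variables do not carry over. Pictures are saved under pics/ and viewed, at most 10 in all, crops included, and the job is handed in when it is done.

Besides the shell and the picture viewer there is one more tool, called after ">>>" as name([rows], argument=value, ...), one row to a line, values as JSON. move_arm: Moves the arm, as the interface text tells. Its arguments: {"type":"object","properties":{"increments":{"type":"array","items":{"type":"array","items":{"type":"number"}}},"force":{"type":"number"}},"required":["increments"]}

```bash
ls; mkdir -p pics
python3 - <<'E'
from station import ctrl
import cv2,numpy as np
o=ctrl.get_obs();print(o)
ims=[]
for n in ["side","top"]:
    c=ctrl.camera(n);cv2.imwrite(f"pics/{n}0.png",c["color"]);print(n,c["K"].tolist(),np.round(c["pose"],4).tolist())
    for t in ["rack","end_block","tube_stand","tube","rinse_bottle","beaker","well_mouth","block_corner_near","block_corner_far","rack_end"]:
        r=ctrl.cut_out(t,c)
        print(t,[(round(d["conf"],2),np.round(d["centre"],1).tolist(),int(d["mask"].sum())) for d in r[:2]])
w=ctrl.camera("wrist");print(w["K"].tolist(),np.round(w["tool_from_camera"],4).tolist())
E
```

```text
pics
{'time_s': 0.0, 'qpos': array([ 1.09741040e+00,  3.00474456e-01,  1.52156638e+00, -2.84524967e-05,
        1.32068117e+00, -6.65756761e-02]), 'joint_vel': array([-0.0003323 , -0.00039581, -0.00095048,  0.00080878,  0.00148434,
        0.00067507]), 'tau': array([ 1.12009740e-03, -5.31801260e+01, -3.52730262e+01,  7.08900648e-02,
        2.44285783e-02, -1.34037778e-04]), 'ee_pos': array([0.21750698, 0.50488917, 0.2048907 ]), 'eef_rot': array([-3.14046397e+00, -4.76336156e-05,  2.73478943e+00]), 'force': array([ 0.22091071, -0.63890272, -0.58533535]), 'moment': array([-0.01781134,  0.07390779, -0.02242423]), 'grip_force': 0.0, 'grip_width': 0.09409120158717586}
side [[349.7268639741468, 0.0, 254.03994218437225], [0.0, 349.7268639741468, 184.81713639261628], [0.0, 0.0, 1.0]] [[0.346, 0.7902, -0.5059, 0.9719], [0.9382, -0.2948, 0.1812, -0.03], [-0.0059, -0.5374, -0.8433, 0.7853], [0.0, 0.0, 0.0, 1.0]]
rack [(0.82, [203.0, 225.5], 6216)]
end_block [(0.57, [228.1, 151.9], 2179)]
tube_stand [(0.88, [146.0, 311.2], 617)]
tube [(0.51, [126.7, 315.8], 244)]
rinse_bottle [(0.76, [169.0, 3
[... 479 characters left out ...]
0.57, [203.0, 282.4], 7171)]
end_block [(0.81, [199.4, 367.2], 2457)]
tube_stand [(0.81, [241.7, 156.1], 733), (0.68, [156.0, 153.3], 626)]
tube [(0.72, [241.5, 138.9], 294), (0.59, [244.8, 154.8], 721)]
rinse_bottle [(0.73, [189.3, 153.8], 826)]
beaker [(0.75, [154.6, 151.5], 576)]
well_mouth [(0.62, [202.6, 367.3], 2367)]
block_corner_near [(0.67, [204.3, 366.1], 2353)]
block_corner_far [(0.77, [197.4, 367.2], 2469)]
rack_end [(0.96, [201.6, 282.1], 7280)]
[[330.4295399125693, 0.0, 261.4377375420135], [0.0, 330.4295399125693, 193.93421387193692], [0.0, 0.0, 1.0]] [[-0.0001, -0.9614, -0.2751, 0.0788], [1.0, -0.0003, 0.0006, 0.0004], [-0.0006, -0.2751, 0.9614, -0.1786], [0.0, 0.0, 0.0, 1.0]]
```

```bash
python3 -c "
import cv2
a=cv2.imread('pics/top0.png')[100:290,100:430];cv2.imwrite('pics/t1.png',cv2.resize(a,None,fx=2.4,fy=2.4,interpolation=2))
a=cv2.imread('pics/side0.png')[90:310,90:390];cv2.imwrite('pics/s1.png',cv2.resize(a,None,fx=2.6,fy=2.6,interpolation=2))"
```

```text
(no output)
```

View pics/t1.png

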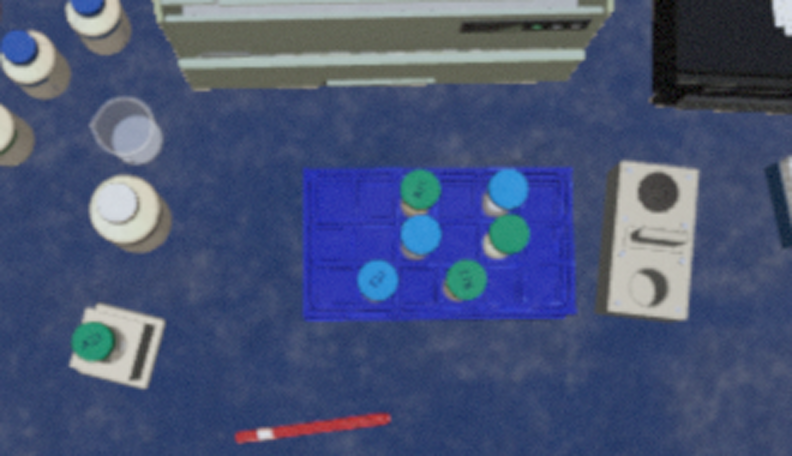

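View pics/s1.png

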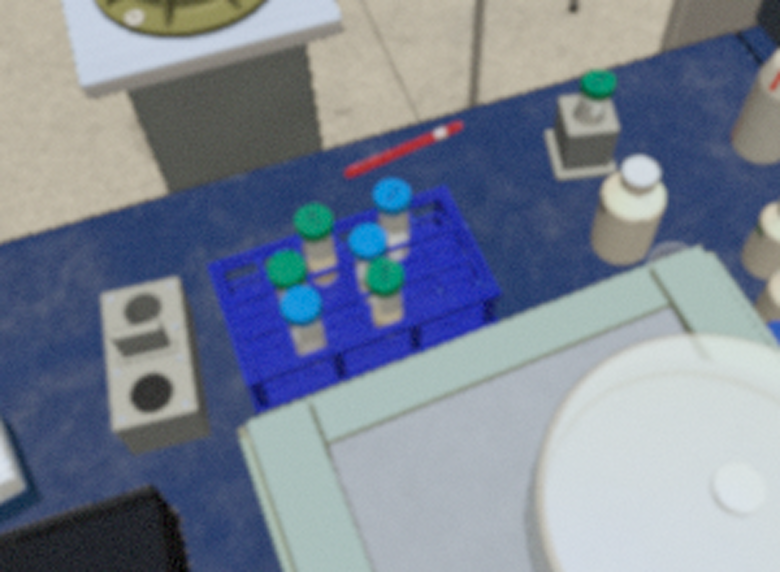

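The top view shows the rack (crop x 303–573), the block to its right with its rib at (658,237) and its well at (650,287), the tube and stand at (95,342), and the bottle at (120,205). The side view shows all of them from behind. Next I'll fit the poses by silhouette.

```bash
cat > h.py <<'E'
import numpy as np,cv2
from scipy.optimize import minimize
from station import ctrl
S=4
def box(x0,x1,y0,y1,z0,z1): return np.array([[x,y,z] for x in(x0,x1) for y in(y0,y1) for z in(z0,z1)])/1e3
def cyl(r,z0,z1): 
    a=np.linspace(0,2*np.pi,40); return np.array([[r*np.cos(t),r*np.sin(t),z] for t in a for z in(z0,z1)])/1e3
RACK=[box(-122.5,122.5,-68,68,0,61)]
BLOCK=[box(-35,35,-68,68,0,61),box(-22,22,-5,5,61,101)]
def proj(c,P,T=None):
    T=c["pose"] if T is None else T
    q=(P-T[:3,3])@T[:3,:3]; q=q@c["K"].T; return q[:,:2]/q[:,2:]
def place(P,p,z=0):
    s,co=np.sin(p[2]),np.cos(p[2]); return P@np.array([[co,s,0],[-s,co,0],[0,0,1]])+[p[0],p[1],z]
def render(c,parts,p,T=None,z=0):
    m=np.zeros((384*S,512*S),np.uint8)
    for P in parts:
        u=(proj(c,place(P,p,z),T)+.5)*S-.5
        cv2.fillConvexPoly(m,cv2.convexHull(np.round(u*16).astype(np.int32)),255,shift=4)
    return cv2.resize(m,(512,384),interpolation=cv2.INTER_AREA)/255.
def fit(views,parts,p0,z=0):
    "views: list of (cam,mask float,valid,T)"
    def f(q):
        p=np.array(q)*[.01,.01,.05]+p0
        return sum((np.abs(render(c,parts,p,T,z)-m)*v).sum()/m.sum() for c,m,v,T in views)
    r=minimize(f,[0,0,0],method="Nelder-Mead",options=dict(initial_simplex=[[0,0,0],[1,0,0],[0,1,0],[0,0,1]],xatol=.005,fatol=1e-5))
    return r.x*[.01,.01,.05]+p0,r.fun
def top(name,c): 
    r=ctrl.cut_out(name,c); return r[0]["mask"] if r else None
E
python3 - <<'E'
from h import *
cs=[ctrl.camera("side"),ctrl.camera("top")]
def back(c,uv,z):
    d=c["pose"][:3,:3]@np.linalg.inv(c["K"])@[uv[0],uv[1],1];o=c["pose"][:3,3];return o+d*(z-o[2])/d[2]
for name,parts,z in [("rack",RACK,.05),("end_block",BLOCK,.05)]:
    vs=[]
    for c in cs:
        m=top(name,c);d=cv2.dilate(m.astype(np.uint8),np.ones((7,7)))
        hsv=cv2.cvtColor(cv2.GaussianBlur(c["color"],(0,0),.7),cv2.COLOR_BGR2HSV)
        b,g,r=[c["color"][...,i].astype(int) for i in range(3)]
        vs.append((c,m.astype(float),np.ones(m.shape),None))
        # colour masks
        if name=="rack": cm=((hsv[...,1]>205)&(abs(hsv[...,0].astype(int)-120)<8))
        else: cm=hsv[...,1]<90
        k=(cm&(d>0))|(cv2.erode(m.astype(np.uint8),np.ones((5,5)))>0)
        vs.append((c,k.astype(float),np.ones(m.shape),None))
    mm=vs[2][1];yx=np.argwhere(mm).mean(0);p0=back(cs[1],yx[::-1],z);p0[2]=np.pi/2
    for lab,sel in [("side net",[0]),("side col",[1]),("top net",[2]),("top col",[3]),("all",[0,1,2,3])]:
        p,f=fit([vs[i] for i in sel],parts,p0);print(name,lab,np.round(p,4),round(f,3))
for name,z in [("tube",.119),("rinse_bottle",.06),("beaker",.033),("tube_stand",.06)]:
    for c in cs:
        r=ctrl.cut_out(name,c)
        for d in r[:2]:
            m=d["mask"];hsv=cv2.cvtColor(c["color"],cv2.COLOR_BGR2HSV)
            g=m&(abs(hsv[...,0].astype(int)-75)<15)&(hsv[...,1]>120) if name=="tube" else m
            print(name,round(d["conf"],2),g.sum(),np.round(back(c,np.argwhere(g).mean(0)[::-1],z),4) if g.sum() else None)
E
```

```text
rack side net [0.543  0.0499 1.6252] 0.092
rack side col [0.5357 0.0554 1.6264] 0.253
rack top net [0.5449 0.0513 1.5996] 0.043
rack top col [0.5467 0.0479 1.5992] 0.158
rack all [0.5438 0.0506 1.6121] 0.587
end_block side net [ 0.5488 -0.142   1.4717] 0.03
end_block side col [ 0.5504 -0.1452  1.4464] 0.075
end_block top net [ 0.5513 -0.1403  1.4917] 0.028
end_block top col [ 0.5538 -0.1431  1.4839] 0.077
end_block all [ 0.5515 -0.1421  1.4786] 0.281
tube 0.7 109 [0.4529 0.3353 0.119 ]
tube 0.43 477 [0.5508 0.0302 0.119 ]
tube 0.53 210 [0.4481 0.3398 0.119 ]
rinse_bottle 0.94 836 [0.5662 0.3241 0.06  ]
rinse_bottle 0.39 252 [0.4192 0.3587 0.06  ]
rinse_bottle 0.67 823 [0.5618 0.327  0.06  ]
beaker 0.85 592 [0.6427 0.339  0.033 ]
tube_stand 0.9 612 [0.4723 0.3184 0.06  ]
tube_stand 0.79 679 [0.4446 0.3249 0.06  ]
```

>>> move_arm([
  [1,-0.69,-0.54,-0.1,0,0,0],
  [1,-0.69,-0.54,-0.1,0,0,0],
  [1,-0.69,-0.54,-0.1,0,0,0],
  [1,-0.69,-0.54,-0.1,0,0,0],
  [1,-0.69,-0.54,-0.1,0,0,0],
  [1,-0.69,-0.54,-0.1,0,0,0],
  [1,-0.69,-0.54,-0.1,0,0,0],
  [1,-0.69,-0.54,-0.1,0,0,0],
  [1,-0.69,-0.54,-0.1,0,0,0],
  [1,-0.69,-0.54,-0.1,0,0,0],
  [1,-0.69,-0.54,-0.1,0,0,0],
  [1,-0.69,-0.54,-0.1,0,0,0],
  [1,-0.69,-0.54,-0.1,0,0,0],
  [1,-0.69,-0.54,-0.1,0,0,0],
  [1,-0.69,-0.54,-0.1,0,0,0],
  [1,-0.69,-0.54,-0.1,0,0,0],
])

```text
time_s: 3.45
ee_pos: [0.5542, -0.1119, 0.2857]
eef_rot: [3.142, 0.0, 2.735]
force: [1.1, 0.5, 0.7]
grip_width: 0.094
grip_force: 0.0
```

>>> move_arm([
  [1,0,0,0,0,0,0.124],
  [1,0,0,0,0,0,0.124],
  [1,0,0,0,0,0,0.124],
  [1,0,0,0,0,0,0.124],
  [1,0,0,0,0,0,0.124],
  [1,0,0,0,0,0,0.124],
  [1,0,0,0,0,0,0.124],
  [1,0,0,0,0,0,0.124],
  [1,0,0,0,0,0,0.124],
  [1,0,0,0,0,0,0.124],
  [1,0,0,0,0,0,0],
])

```text
time_s: 4.55
ee_pos: [0.5536, -0.1101, 0.2854]
eef_rot: [-3.142, 0.0, 1.493]
force: [-0.3, -0.0, 0.3]
grip_width: 0.0941
grip_force: 0.0
```

```bash
cat >> h.py <<'E'
from scipy.spatial.transform import Rotation as Ro
def wrist():
    o=ctrl.get_obs();c=ctrl.camera("wrist");T=np.eye(4);T[:3,:3]=Ro.from_euler("xyz",o["eef_rot"]).as_matrix();T[:3,3]=o["ee_pos"]
    c["pose"]=T@c["tool_from_camera"];return c
def overlay(c,items,fn,f=1.5):
    im=c["color"].copy()
    for parts,p in items:
        m=(render(c,parts,p)>.5).astype(np.uint8)
        k,_=cv2.findContours(m,cv2.RETR_EXTERNAL,cv2.CHAIN_APPROX_NONE);cv2.drawContours(im,k,-1,(0,255,255),1)
    cv2.imwrite(fn,cv2.resize(im,None,fx=f,fy=f))
E
python3 - <<'E'
from h import *
c=wrist()
for n in ["end_block","rack","well_mouth"]:
    print(n,[(round(d["conf"],2),d["mask"].sum(),d["centre"]) for d in ctrl.cut_out(n,c)[:2]])
m=top("end_block",c).astype(float);p,f=fit([(c,m,1+0*m,None)],BLOCK,np.array([.5515,-.142,1.479]));print(p,f)
r=top("rack",c).astype(float);q,f=fit([(c,r,1+0*r,None)],RACK,np.array([.544,.05,1.6]));print(q,f)
overlay(c,[(BLOCK,p),(RACK,q)],"pics/w1.png")
E
```

```text
end_block [(0.89, np.int64(6539), [183.9, 261.6])]
rack [(0.61, np.int64(15536), [64.5, 246.6])]
well_mouth [(0.64, np.int64(6595), [188.0, 263.0])]
[ 0.55242102 -0.14087639  1.47940263] 0.01918024282659998
[0.54790217 0.05372014 1.59445931] 0.03797908967912603
```

View pics/w1.png

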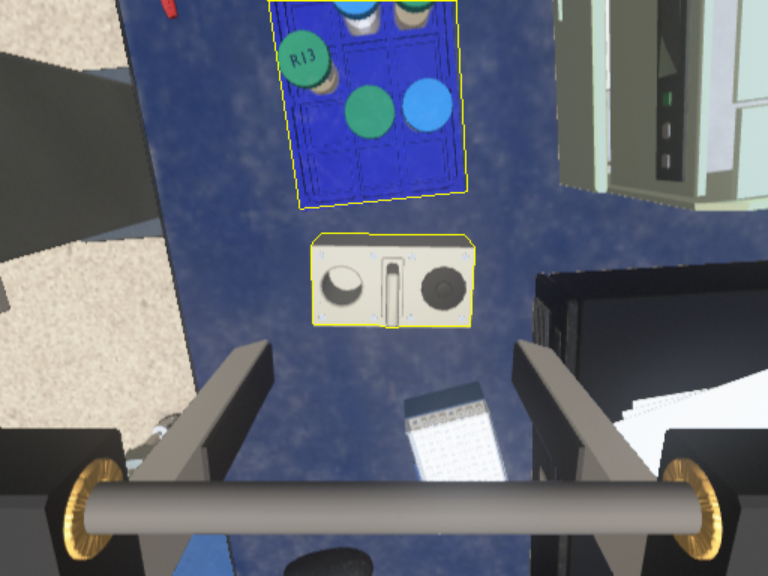

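The overlay outlines sit on the block (312–475, 233–327) and the rack, and the rib is at about (392,290). So the block is at (0.5524, -0.1409, yaw 1.479) and must go to (0.5516, -0.1038, yaw 1.594). I'll grip it by the rib.

>>> move_arm([
  [0.5,-0.31,0.01,0,0,0,0.014],
  [0.5,-0.31,0.01,0,0,0,0],
  [0.5,0,0,0.5,0,0,0],
  [0.5,0,0,0.6,0,0,0],
  [0.5,0,0,0.6,0,0,0],
  [0.5,0,0,0.6,0,0,0],
  [0.5,0,0,0.6,0,0,0],
  [0.5,0,0,0.5,0,0,0],
  [0.5,0,0,0.4,0,0,0],
  [0.5,0,0,0.2,0,0,0],
  [0.5,0,0,0.1,0,0,0],
  [0.5,0,0,0,0,0,0],
])

```text
time_s: 6.05
ee_pos: [0.5521, -0.1416, 0.0805]
eef_rot: [-3.142, 0.0, 1.48]
force: [-0.0, 0.5, -0.1]
grip_width: 0.0473
grip_force: 0.0
```

Run:
```python
from h import *
c=wrist();o=ctrl.get_obs();print(o["ee_pos"],o["eef_rot"],o["force"],o["grip_width"])
cv2.imwrite("pics/w2.png",c["color"])
```

```text
[ 0.55235154 -0.14147524  0.08109739] [3.14080654e+00 2.17428132e-04 1.48066184e+00] [1.30567638e-04 1.37292639e-01 5.22565555e-01] 0.04709391408354174
```

View pics/w2.png

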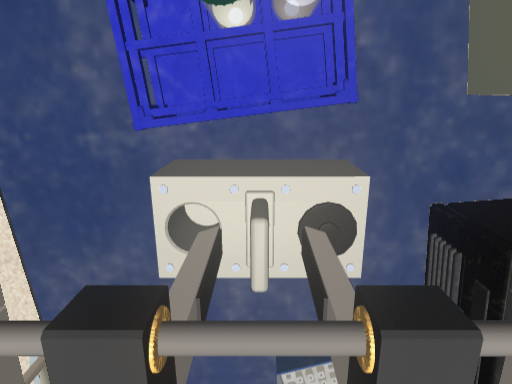

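The fingers straddle the rib at (260,245), roughly symmetrically and clear of the block. I'll lower a little and close.

>>> move_arm([
  [0.5,0,0,0.1,0,0,0],
  [0.05,0,0,0,0,0,0],
  [0.05,0,0,0,0,0,0],
  [0.05,0,0,0,0,0,0],
  [0.05,0,0,0,0,0,0],
  [0.05,0,0,0,0,0,0],
  [0.05,0,0,0,0,0,0],
  [0.05,0,0,0,0,0,0],
], force=30)

```text
time_s: 6.9
ee_pos: [0.5519, -0.141, 0.0755]
eef_rot: [-3.141, -0.0, 1.481]
force: [-3.3, 0.7, 2.1]
grip_width: 0.0103
grip_force: 30.0
```

Run:
```python
from h import *
c=wrist();o=ctrl.get_obs();print(o["ee_pos"],o["eef_rot"],o["force"],o["grip_width"],o["grip_force"])
b=top("end_block",c).astype(float);v=np.ones(b.shape);v[285:]=0
b[285:]=0
# fingers hide part of it: fill by hull
k=cv2.convexHull(np.argwhere(b>0)[:,::-1].astype(np.int32));cm=np.zeros(b.shape,np.uint8);cv2.fillConvexPoly(cm,k,1)
v[cv2.erode(cm,np.ones((9,9)))>0]=0
p,f=fit([(c,cm.astype(float),v,None)],BLOCK,np.array([.5524,-.141,1.48]));print(p,f)
r=top("rack",c).astype(float);q,f=fit([(c,r,1+0*r,None)],RACK,np.array([.548,.0537,1.594]));print(q,f)
overlay(c,[(BLOCK,p),(RACK,q)],"pics/w3.png",1.2)
```

```text
[ 0.55193117 -0.14100921  0.07552513] [-3.14124660e+00 -3.86145414e-06  1.48084791e+00] [-4.15885198  0.69975566  2.25251769] 0.009603168625256368 30.00068485736847
[ 0.55347988 -0.14134898  1.47493392] 0.013727195290381267
[0.54828488 0.05274387 1.60356288] 0.04911226197293385
```

View pics/w3.png

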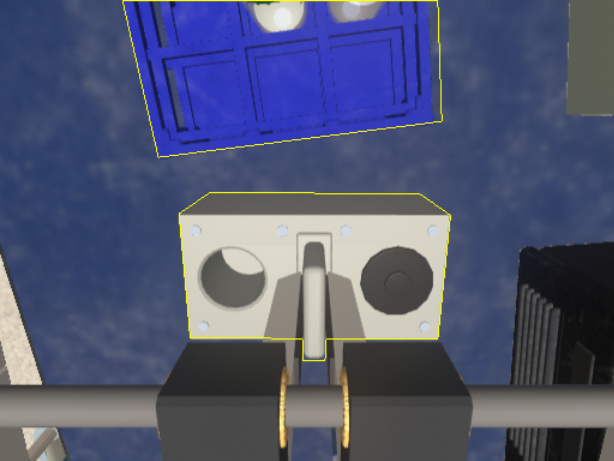

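>>> move_arm([
  [0.05,0,0,0,0,0,-0.03],
  [0.05,0,0,0,0,0,-0.04],
  [0.05,0,0,0,0,0,-0.04],
  [0.05,0.1,0,0,0,0,-0.007],
  [0.05,0.1,0,0,0,0,0],
  [0.05,0.1,0,0,0,0,0],
  [0.05,0.1,0,0,0,0,0],
  [0.05,0.1,0,0,0,0,0],
  [0.05,0.1,0,0,0,0,0],
  [0.05,0,0,0,0,0,0],
  [0.05,0,0,0,0,0,0],
])

```text
time_s: 8.15
ee_pos: [0.5519, -0.1119, 0.0777]
eef_rot: [3.139, 0.002, 1.598]
force: [-9.6, -7.4, 23.1]
grip_width: 0.0097
grip_force: 30.0
```

```bash
cat > rel.py <<'E'
from h import *
import sys
c=wrist();o=ctrl.get_obs();print(o["ee_pos"],o["eef_rot"],o["force"],o["grip_width"],o["grip_force"])
t=o["ee_pos"]
b=top("end_block",c).astype(float);v=np.ones(b.shape)
b[285:]=0;v[285:]=0
k=cv2.convexHull(np.argwhere(b>0)[:,::-1].astype(np.int32));cm=np.zeros(b.shape,np.uint8);cv2.fillConvexPoly(cm,k,1)
v[cv2.erode(cm,np.ones((9,9)))>0]=0
p,f=fit([(c,cm.astype(float),v,None)],BLOCK,np.array([t[0],t[1],o["eef_rot"][2]]));print("block",p,f)
r=top("rack",c).astype(float);q,f=fit([(c,r,1+0*r,None)],RACK,np.array([.548,.0537,1.6]));print("rack",q,f)
e=p[:2]-q[:2];u=np.array([np.cos(q[2]),np.sin(q[2])]);w=np.array([-u[1],u[0]])
print("gap",-e@u-.1575,"across",e@w,"yaw",p[2]-q[2])
im=c["color"].copy();cv2.imwrite(sys.argv[1],cv2.resize(im[60:300,90:420],None,fx=2.3,fy=2.3,interpolation=2))
E
python3 rel.py pics/w4.png
```

```text
[ 0.55186288 -0.11186161  0.07764471] [3.13946654e+00 2.31762540e-03 1.59805799e+00] [-9.33748411 -5.98700735 22.38506803] 0.00972253102502879 30.02497225999832
block [ 0.5556062  -0.1316236   1.59891816] 0.03373290738505382
rack [0.54858548 0.05305562 1.59996097] 0.03878333128038913
gap 0.02730541737214226 across -0.00163239349986194 yaw -0.0010428034757261617
```

View pics/w4.png

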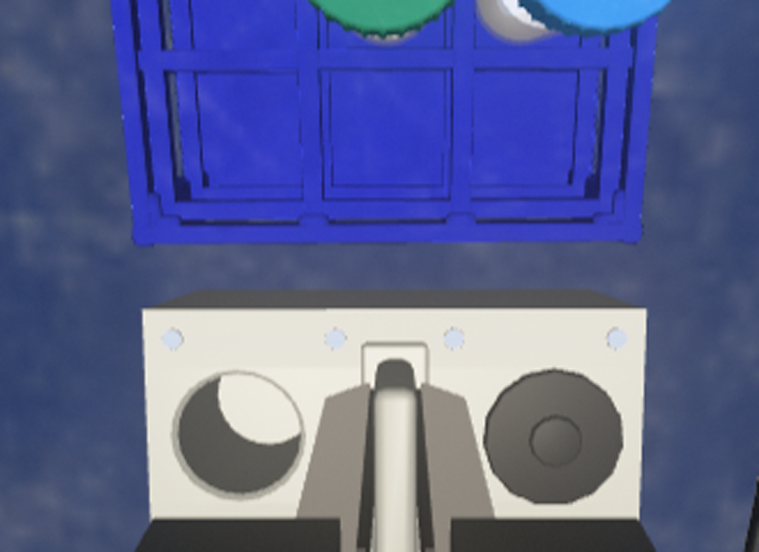

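The block slipped back in the fingers and nose-dived: the pull at rib height tips it. I'll release, back off, and push low on its rear face instead, with the open fingers as a wide two-point pusher.

>>> move_arm([
  [0.5,0,0,-0.05,0,0,0],
  [0.5,0,0,0,0,0,0],
  [0.5,0,0,0,0,0,0],
  [0.5,0,0,0,0,0,0],
  [0.5,0,0,-0.3,0,0,0],
  [0.5,0,0,-0.6,0,0,0],
  [0.5,0,0,-0.7,0,0,0],
  [0.5,0,0,-0.7,0,0,0],
  [1,0,0,-0.7,0,0,0],
  [1,-0.3,0,-0.5,0,0,0],
  [1,0,0,0,0,0,0],
  [1,0,0,0,0,0,0],
])

```text
time_s: 9.5
ee_pos: [0.5516, -0.126, 0.2524]
eef_rot: [-3.141, -0.0, 1.597]
force: [-0.5, -0.1, -1.0]
grip_width: 0.0753
grip_force: 0.0
```

```bash
cat > rel2.py <<'E'
from h import *
def rel(img=None,zc=384):
    c=wrist();o=ctrl.get_obs();print(np.round(o["ee_pos"],4),np.round(o["eef_rot"],4),np.round(o["force"],1))
    b=top("end_block",c).astype(float);v=np.ones(b.shape);b[zc:]=0;v[zc:]=0
    p,f=fit([(c,b,v,None)],BLOCK,np.array([.5525,-.13,1.6]));print("block",p.round(4),f)
    r=top("rack",c).astype(float);q,f=fit([(c,r,1+0*r,None)],RACK,np.array([.548,.0537,1.6]));print("rack",q.round(4),f)
    e=p[:2]-q[:2];u=np.array([np.cos(q[2]),np.sin(q[2])]);w=np.array([-u[1],u[0]])
    print("gap",-e@u-.1575,"across",e@w,"yaw",p[2]-q[2])
    if img: overlay(c,[(BLOCK,p),(RACK,q)],img)
    return c,p,q
E
python3 - <<'E'
from rel2 import *
rel("pics/w5.png")
c=ctrl.camera("top")
for z in (0,.1):
    T=c["pose"];d=T[:3,:3]@np.linalg.inv(c["K"])@[373,144,1];print(T[:3,3]+d*(z-T[2,3])/d[2])
E
```

```text
[ 0.5514 -0.1257  0.2517] [-3.1400e+00 -6.0000e-04  1.5977e+00] [ 0.4 -0.6  0.4]
block [ 0.5538 -0.1324  1.6069] 0.021147840793890954
rack [0.5459 0.0534 1.6001] 0.03659799849327062
gap 0.028473087751350545 across -0.002413272807500595 yaw 0.0068115226785510075
[ 0.68828446 -0.16019202  0.        ]
[ 0.66468505 -0.13431223  0.1       ]
```

View pics/w5.png

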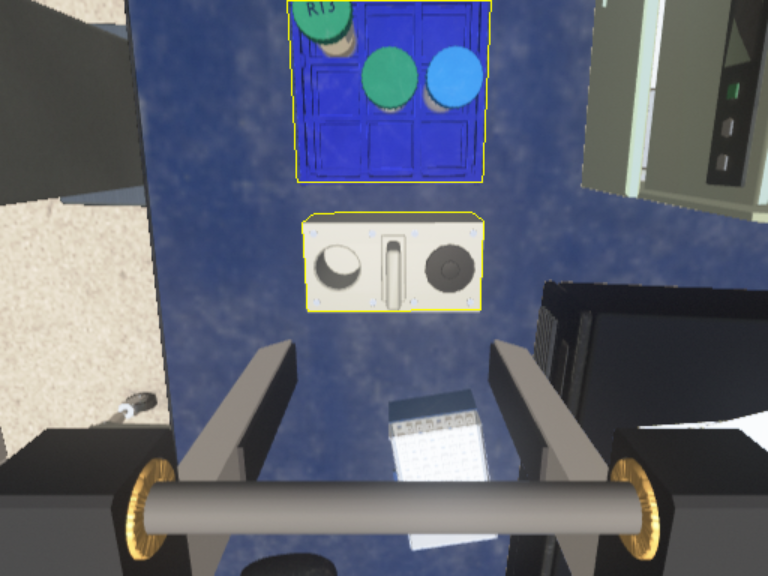

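The block stands flat again with a gap of about 28 mm, parallel to the rack but about 2.3 mm too far from the robot. I'll regrip the rib at its centre and take most of the weight off. Then I'll correct the lateral offset and release.

>>> move_arm([
  [0.4,-0.13,0.01,0.5,0,0,0],
  [0.4,0,0,0.6,0,0,0],
  [0.4,0,0,0.6,0,0,0],
  [0.4,0,0,0.6,0,0,0],
  [0.4,0,0,0.6,0,0,0],
  [0.4,0,0,0.4,0,0,0],
  [0.4,0,0,0.2,0,0,0],
  [0.4,0,0,0.04,0,0,0],
  [0.05,0,0,0,0,0,0],
  [0.05,0,0,0,0,0,0],
  [0.05,0,0,0,0,0,0],
  [0.05,0,0,0,0,0,0],
  [0.05,0,0,0,0,0,0],
  [0.05,0,0,0,0,0,0],
], force=45)

```text
time_s: 11.1
ee_pos: [0.5525, -0.1326, 0.0765]
eef_rot: [3.141, 0.0, 1.598]
force: [-2.3, 0.1, 5.5]
grip_width: 0.0095
grip_force: 45.0
```

>>> move_arm([
  [0.05,0,0,-0.01,0,0,0],
  [0.05,0,0,-0.01,0,0,0],
  [0.05,0,0,0,0,0,0],
])

```text
time_s: 11.4
ee_pos: [0.5521, -0.1324, 0.0766]
eef_rot: [-3.141, -0.0, 1.598]
force: [-1.2, -0.2, -3.7]
grip_width: 0.0097
grip_force: 45.0
```

The arm now carries about 3.7 N of its 4.4 N weight. I'll shift it sideways, then forward.

>>> move_arm([
  [0.05,0,-0.023,-0.004,0,0,0],
  [0.05,0,-0.023,0,0,0,0],
  [0.05,0,0,0,0,0,0],
  [0.05,0.03,0,0,0,0,0],
  [0.05,0.05,0,0,0,0,0],
  [0.05,0.05,0,0,0,0,0],
  [0.05,0,0,0,0,0,0],
])

```text
time_s: 12.1
ee_pos: [0.5499, -0.1257, 0.0771]
eef_rot: [-3.142, -0.0, 1.598]
force: [0.2, -0.4, -4.8]
grip_width: 0.0095
grip_force: 45.0
```

```bash
python3 rel.py pics/x.png
```

```text
[ 0.54992678 -0.12583157  0.0771784 ] [3.14156626e+00 1.61753961e-05 1.59816707e+00] [-0.40791954  0.41258789 -4.49999477] 0.009720008338574164 44.99849617481232
block [ 0.55136784 -0.12626551  1.59766848] 0.018177983026582113
rack [0.54874049 0.05324125 1.59771019] 0.044982418852332874
gap 0.022012452186238013 across 0.0022042388911257147 yaw -4.1707831280435315e-05
```

```bash
cat > edge.py <<'E'
from h import *
def edges():
    c=wrist();im=cv2.GaussianBlur(c["color"],(0,0),.6).astype(float)
    T=c["pose"]
    def back(u,v,z=.061):
        d=T[:3,:3]@np.linalg.inv(c["K"])@[u,v,1];return T[:3,3]+d*(z-T[2,3])/d[2]
    def span(f,v,t):   # sub-pixel outermost crossings of row v around col 261
        r=f[v];k=np.where(r>t)[0];k=k[(k>120)&(k<400)];a,b=k[0],k[-1]
        return a-(r[a]-t)/(r[a]-r[a-1]), b+(r[b]-t)/(r[b]-r[b+1])
    blue=im[...,0]-im[...,2]-0.3*im[...,1]; grey=im[...,2]
    m=top("end_block",c);r=top("rack",c);
    vr=np.where(r)[0].max();vb=np.where(m)[0].min()
    print("rack end row",vr,"block first row",vb)
    print("blue profile", blue[vr-8,150:180:4].round(), blue[vr-8,340:380:4].round())
    for v in range(vr-20,vr-3,3):
        try:
            a,b=span(blue,v,65);A,B=back(a,v),back(b,v);print("rack",v,round(a,1),round(b,1),A[:2].round(4),B[:2].round(4),"mid",((A+B)/2)[:2].round(4),"w",np.linalg.norm(A-B).round(4))
        except Exception as e: print(e)
    for v in range(vb+12,vb+60,8):
        a,b=span(grey,v,130);A,B=back(a,v),back(b,v);print("block",v,round(a,1),round(b,1),A[:2].round(4),B[:2].round(4),"mid",((A+B)/2)[:2].round(4),"w",np.linalg.norm(A-B).round(4))
if __name__=="__main__": edges()
E
python3 edge.py
```

```text
rack end row 142 block first row 159
blue profile [110. 123. 115. 119. 119. 101.  92.  89.] [113. 110. 108. 109. 111. 114. 114. 111. 112.  35.]
rack 122 147.9 375.5 [ 0.4842 -0.0603] [ 0.6154 -0.0568] mid [ 0.5498 -0.0585] w 0.1313
rack 125 148.2 375.2 [ 0.4842 -0.062 ] [ 0.6155 -0.0585] mid [ 0.5499 -0.0602] w 0.1313
rack 128 148.5 374.8 [ 0.4842 -0.0637] [ 0.6155 -0.0602] mid [ 0.5499 -0.0619] w 0.1313
rack 131 148.7 374.6 [ 0.4843 -0.0654] [ 0.6155 -0.0619] mid [ 0.5499 -0.0637] w 0.1313
rack 134 148.9 375.4 [ 0.4843 -0.0672] [ 0.6162 -0.0636] mid [ 0.5502 -0.0654] w 0.132
rack 137 148.4 375.1 [ 0.4838 -0.0689] [ 0.6162 -0.0653] mid [ 0.55   -0.0671] w 0.1325Traceback (most recent call last):
  File "edge.py", line 21, in <module>
    if __name__=="__main__": edges()
                             ~~~~~^^
  File "edge.py", line 20, in edges
    a,b=span(grey,v,130);A,B=back(a,v),back(b,v);print("block",v,round(a,1),round(b,1),A[:2].round(4),B[:2].round(4),"mid",((A+B)/2)[:2].round(4),"w",np.linalg.norm(A-B).round(4))
        ~~~~^^^^^^^^^^^^
  File "edge.py", line 8, in span
    r=f[v];k=np.where(r>t)[0];k=k[(k>120)&(k<400)];a,b=k[0],k[-1]
                                                       ~^^^
IndexError: index 0 is out of bounds for axis 0 with size 0
```

```bash
sed -i 's/grey=im\[...,2\]/grey=im[...,2]; print(grey[vb0:=180,150:390:20].round(), grey[200,150:390:20].round())/; s/range(vb+12,vb+60,8)/range(180,225,6)/; s/span(grey,v,130)/span(grey,v,110)/' edge.py; python3 edge.py
```

```text
[203. 217. 217. 217. 217. 217. 218. 217. 217. 217. 216. 216.] [ 79. 218. 219. 219. 219. 224. 224. 219. 219. 219. 218. 216.]
rack end row 142 block first row 160
blue profile [111. 124. 118. 121. 118.  98.  92.  91.] [113. 111. 112. 112. 116. 111. 110. 112. 113.  36.]
rack 122 147.9 375.5 [ 0.4842 -0.0604] [ 0.6154 -0.0569] mid [ 0.5498 -0.0586] w 0.1313
rack 125 148.2 375.2 [ 0.4842 -0.0621] [ 0.6155 -0.0586] mid [ 0.5499 -0.0603] w 0.1313
rack 128 148.5 375.1 [ 0.4842 -0.0638] [ 0.6156 -0.0603] mid [ 0.5499 -0.062 ] w 0.1314
rack 131 148.7 374.6 [ 0.4843 -0.0655] [ 0.6155 -0.062 ] mid [ 0.5499 -0.0637] w 0.1313
rack 134 148.8 375.4 [ 0.4842 -0.0672] [ 0.6162 -0.0637] mid [ 0.5502 -0.0655] w 0.132
rack 137 148.4 375.2 [ 0.4838 -0.069 ] [ 0.6163 -0.0654] mid [ 0.5501 -0.0672] w 0.1325
block 180 148.6 373.9 [ 0.4822 -0.0948] [ 0.6187 -0.0912] mid [ 0.5504 -0.093 ] w 0.1365
block 186 149.3 373.7 [ 0.4824 -0.0986] [ 0.6189 -0.0949] mid [ 0.5507 -0.0968] w 0.1366
block 192 149.8 372.9 [ 0.4825 -0.1024] [ 0.6189 -0.0987] mid [ 0.5507 -0.1006] w 0.1365
block 198 150.4 372.4 [ 0.4826 -0.1062] [ 0.6191 -0.1026] mid [ 0.5508 -0.1044] w 0.1365
block 204 151.1 371.7 [ 0.4828 -0.1101] [ 0.6191 -0.1064] mid [ 0.5509 -0.1082] w 0.1364
block 210 151.5 371.1 [ 0.4828 -0.114 ] [ 0.6192 -0.1103] mid [ 0.551  -0.1122] w 0.1365
block 216 152.1 370.8 [ 0.4829 -0.1179] [ 0.6195 -0.1143] mid [ 0.5512 -0.1161] w 0.1366
block 222 152.6 370.0 [ 0.483  -0.1219] [ 0.6194 -0.1183] mid [ 0.5512 -0.1201] w 0.1365
```

By edge measurement the block's midline is within 0.3 mm of the rack's midline, and the gap is about 21 mm. I'll slide on with the weight relieved, leaving about 4 mm, then release.

>>> move_arm([
  [0.05,0.04,0,0,0,0,0],
  [0.05,0.06,0,0,0,0,0],
  [0.05,0.06,0,0,0,0,0],
  [0.05,0.06,0,0,0,0,0],
  [0.05,0.06,0,0,0,0,0],
  [0.05,0.05,0,0,0,0,0],
  [0.05,0,0,0,0,0,0],
])

```text
time_s: 13.25
ee_pos: [0.5494, -0.1092, 0.0772]
eef_rot: [-3.142, -0.0, 1.598]
force: [0.4, 0.1, -4.2]
grip_width: 0.0099
grip_force: 45.0
```

>>> move_arm([
  [0.05,0,0,0.02,0,0,0],
  [0.4,0,0,0,0,0,0],
  [0.4,0,0,0,0,0,0],
  [0.4,0,0,0,0,0,0],
  [0.4,0,0,-0.4,0,0,0],
  [0.4,0,0,-0.7,0,0,0],
  [0.4,0,0,-0.7,0,0,0],
  [1,-0.5,0,0,0,0,0],
  [1,-0.6,0,0,0,0,0],
  [1,-0.3,0,0,0,0,0],
  [1,0,0,0,0,0,0],
  [1,0,0,0,0,0,0],
])

```text
time_s: 14.45
ee_pos: [0.5513, -0.179, 0.1658]
eef_rot: [-3.141, -0.0, 1.597]
force: [-0.6, -0.2, -0.2]
grip_width: 0.0744
grip_force: 0.0
```

Run:
```python
from rel2 import *
c,p,q=rel("pics/w6.png")
```

```text
[ 0.5513 -0.1787  0.166 ] [-3.1413e+00 -4.0000e-04  1.5981e+00] [ 0.1  0.2 -0.5]
block [ 0.551  -0.1098  1.5916] 0.014807987711213519
rack [0.5458 0.0528 1.5977] 0.03866065352620635
gap 0.005215491321082372 across -0.0008845741921286431 yaw -0.006161004776417345
```

View pics/w6.png

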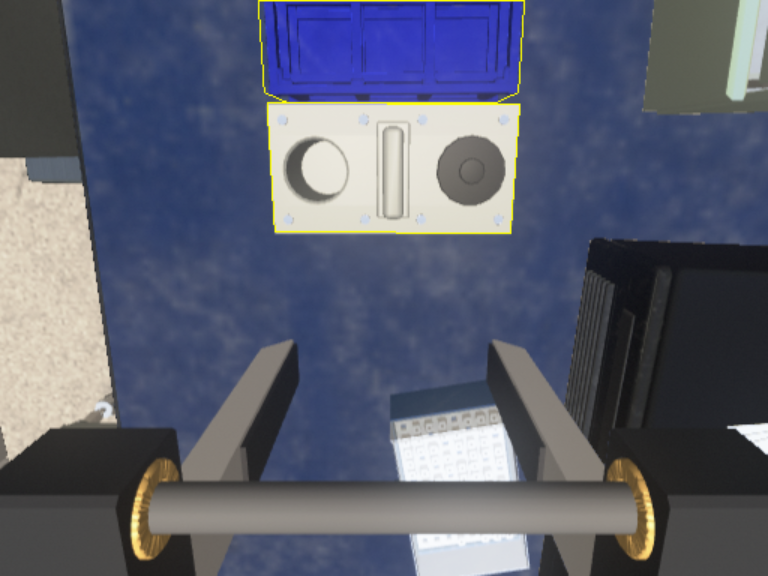

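The block is 5 mm from the rack and well aligned. I'll check the clearance of the descent spot against the object at (450,395) and the black box edge at (590,240).

Run:
```python
from h import *
c=wrist();T=c["pose"]
for n,u,v in [("obj",390,400),("obj",490,382),("box",592,240),("box",570,430)]:
    for z in (0,.03,.1):
        d=T[:3,:3]@np.linalg.inv(c["K"])@[u/1.5,v/1.5,1];print(n,z,(T[:3,3]+d*(z-T[2,3])/d[2])[:2].round(3))
```

```text
obj 0 [ 0.554 -0.284]
obj 0.03 [ 0.554 -0.268]
obj 0.1 [ 0.553 -0.231]
obj 0 [ 0.63  -0.267]
obj 0.03 [ 0.623 -0.252]
obj 0.1 [ 0.607 -0.218]
box 0 [ 0.693 -0.156]
box 0.03 [ 0.68  -0.151]
box 0.1 [ 0.652 -0.139]
box 0 [ 0.696 -0.307]
box 0.03 [ 0.684 -0.289]
box 0.1 [ 0.654 -0.246]
```

>>> move_arm([
  [1,0.2,0,0.3,0,0,0],
  [1,0,0,0.6,0,0,0],
  [1,0,0,0.6,0,0,0],
  [1,0,0,0.6,0,0,0],
  [1,0,0,0.4,0,0,0],
  [1,0,0,0.3,0,0,0],
  [1,0,0,0.2,0,0,0],
  [1,0,0,0,0,0,0],
])

```text
time_s: 15.45
ee_pos: [0.5508, -0.1692, 0.0153]
eef_rot: [-3.14, -0.001, 1.598]
force: [-0.0, -0.0, 0.3]
grip_width: 0.0939
grip_force: 0.0
```

>>> move_arm([
  [1,0.1,0,0,0,0,0],
  [1,0.06,0,0,0,0,0],
  [1,0.04,0,0,0,0,0],
  [1,0.04,0,0,0,0,0],
  [1,0,0,0,0,0,0],
])

```text
time_s: 15.95
ee_pos: [0.5509, -0.1573, 0.0164]
eef_rot: [3.141, 0.0, 1.598]
force: [0.1, 0.2, 0.1]
grip_width: 0.0942
grip_force: 0.0
```

>>> move_arm([
  [1,0.03,0,0,0,0,0],
  [1,0.03,0,0,0,0,0],
  [1,0.03,0,0,0,0,0],
  [1,0.03,0,0,0,0,0],
  [1,0,0,0,0,0,0],
])

```text
time_s: 16.45
ee_pos: [0.5506, -0.1515, 0.0162]
eef_rot: [3.142, 0.0, 1.598]
force: [0.1, -2.1, 1.3]
grip_width: 0.0937
grip_force: 0.8
```

Contact, and the block slides at about 2 N. I'll continue until the wall stops it.

>>> move_arm([
  [1,0.02,0,0,0,0,0],
  [1,0.02,0,0,0,0,0],
  [1,0.02,0,0,0,0,0],
  [1,0,0,0,0,0,0],
])

```text
time_s: 16.85
ee_pos: [0.5509, -0.151, 0.0166]
eef_rot: [3.14, 0.004, 1.599]
force: [1.1, -20.1, -1.6]
grip_width: 0.0939
grip_force: 9.8
```

>>> move_arm([
  [1,0.02,0,0,0,0,0],
  [1,0.02,0,0,0,0,0],
  [1,0,0,0,0,0,0],
])

```text
time_s: 17.15
ee_pos: [0.551, -0.1508, 0.0168]
eef_rot: [3.139, 0.007, 1.6]
force: [0.5, -34.4, -4.4]
grip_width: 0.0941
grip_force: 17.0
```

>>> move_arm([
  [1,-0.1,0,0,0,0,0],
  [1,-0.3,0,0,0,0,0],
  [1,-0.1,0,-0.4,0,0,0],
  [1,0,0,-0.7,0,0,0],
  [1,0,0,-0.8,0,0,0],
  [1,0,0,-0.8,0,0,0],
  [1,0,0,-0.6,0,0,0],
  [1,0,0,0,0,0,0],
])

```text
time_s: 17.95
ee_pos: [0.5526, -0.1724, 0.1856]
eef_rot: [3.135, 0.002, 1.598]
force: [0.0, -0.3, -0.9]
grip_width: 0.0941
grip_force: 0.0
```

Run:
```python
from rel2 import *
c,p,q=rel()
im=c["color"];cv2.imwrite("pics/w7.png",cv2.resize(im[10:190,150:370],None,fx=3.3,fy=3.3,interpolation=2))
```

```text
[ 0.5517 -0.1721  0.1829] [3.1385e+00 9.0000e-04 1.5978e+00] [-1.2 -0.1 -0.6]
block [ 0.5512 -0.1062  1.6001] 0.014307046107011426
rack [0.5457 0.0556 1.5994] 0.03743275509910532
gap 0.004387492089265976 across -0.0008816933666351792 yaw 0.0007504939029809865
```

View pics/w7.png

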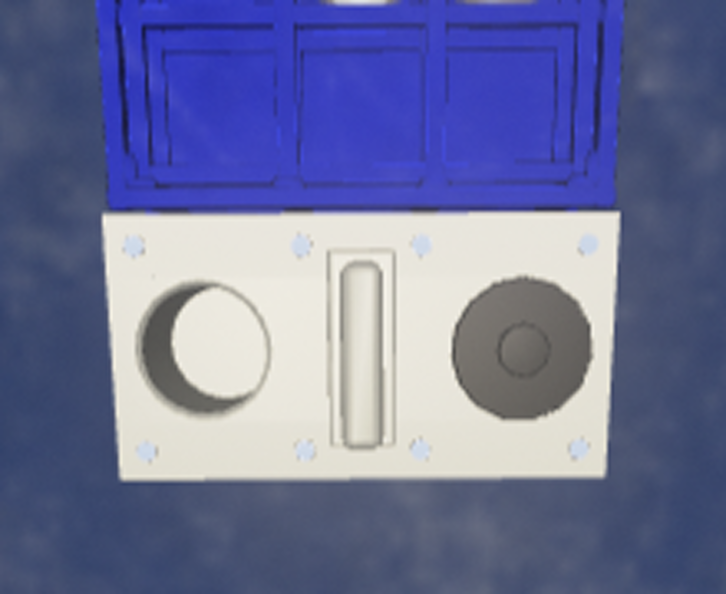

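The block is flush along the rack end: the seam is at row 210, with symmetric ends at block columns 103–620 and rack rim columns 106–616. Now on to the tube.

>>> move_arm([
  [1,0,0,-0.6,0,0,0],
  [1,0,0,-0.7,0,0,0],
  [1,0,0,-0.7,0,0,0],
  [0.7,0.62,-0.13,0,0,0,0],
  [0.7,0.62,-0.13,0,0,0,0],
  [0.7,0.62,-0.13,0,0,0,0],
  [0.7,0.62,-0.13,0,0,0,0],
  [0.7,0.62,-0.13,0,0,0,0],
  [0.7,0.62,-0.13,0,0,0,0],
  [0.7,0.62,-0.13,0,0,0,0],
  [0.7,0.62,-0.13,0,0,0,0],
  [0.7,0.62,-0.13,0,0,0,0],
  [0.7,0.62,-0.13,0,0,0,0],
  [0.7,0.62,-0.13,0,0,0,0],
  [0.7,0.62,-0.13,0,0,0,0],
  [0.7,0.62,-0.13,0,0,0,0],
  [0.7,0.62,-0.13,0,0,0,0],
  [0.7,0,0,0,0,0,0],
  [0.7,0,0,0,0,0,0],
])

```text
time_s: 20.0
ee_pos: [0.4482, 0.2599, 0.2798]
eef_rot: [-3.139, 0.001, 1.599]
force: [0.2, 0.0, 0.2]
grip_width: 0.0656
grip_force: 0.0
```

```bash
cat > tube.py <<'E'
from h import *
c=wrist();o=ctrl.get_obs();print(o["ee_pos"],o["eef_rot"]);T=c["pose"]
def back(u,v,z):
    d=T[:3,:3]@np.linalg.inv(c["K"])@[u,v,1];return T[:3,3]+d*(z-T[2,3])/d[2]
hsv=cv2.cvtColor(c["color"],cv2.COLOR_BGR2HSV)
for d in ctrl.cut_out("tube",c)[:3]:
    m=cv2.dilate(d["mask"].astype(np.uint8),np.ones((5,5)))>0
    g=m&(abs(hsv[...,0].astype(int)-75)<20)&(hsv[...,1]>90)
    if not g.sum(): print("nogreen",d["conf"],d["centre"]);continue
    yx=np.argwhere(g);pc=yx.mean(0)
    p0=back(pc[1],pc[0],.115);p,f=fit([(c,g.astype(float),np.ones(g.shape),None)],[cyl(17,104,119)],np.array([p0[0],p0[1],0]))
    print("tube",round(d["conf"],2),g.sum(),d["centre"],p[:2].round(4),round(f,3))
for n,parts in [("rinse_bottle",[cyl(30,0,90)]),]:
    r=ctrl.cut_out(n,c); print(n,[(round(d["conf"],2),d["centre"],back(d["centre"][1],d["centre"][0],.09).round(3)) for d in r[:2]])
E
python3 tube.py
```

```text
[0.44843861 0.25932049 0.28009299] [-3.13989849e+00  8.97381338e-04  1.59794413e+00]
rinse_bottle [(0.89, [109.1, 361.7], array([0.556, 0.333, 0.09 ]))]
```

```bash
sed -i 's/^for d in ctrl.cut_out("tube",c)\[:3\]:/n_,lab,st,ce=cv2.connectedComponentsWithStats(((abs(hsv[...,0].astype(int)-75)<20)\&(hsv[...,1]>90)).astype(np.uint8))\nfor d in [dict(mask=lab==i,centre=ce[i].round(1),conf=0) for i in range(1,n_) if st[i,4]>150]:/' tube.py; sed -i '/^for d in \[/a\    print(st[lab[d["mask"]][0]])' tube.py; python3 tube.py
```

```text
[0.44872691 0.25897174 0.28084407] [-3.14110493e+00  2.82521604e-04  1.59662193e+00]
[246  81  33  34 854]
tube 0 854 [262.2  97.2] [0.4486 0.3403] 0.142
[290 356  26  11 213]
tube 0 213 [302.8 360.3] [0.5098 0.0173] 2.309
[318 362  27  22 521]
tube 0 521 [330.9 373.2] [ 0.5477 -0.0045] 0.044
rinse_bottle [(0.93, [108.4, 361.9], array([0.557, 0.332, 0.09 ]))]
```

>>> move_arm([
  [0.7,0.5,0.02,0,0,0,0],
  [0.7,0.6,0,0,0,0,0],
  [0.7,0.53,0,0,0,0,0],
  [0.7,0,0,0.5,0,0,0],
  [0.7,0,0,0.7,0,0,0],
  [0.7,0,0,0.7,0,0,0],
  [0.7,0,0,0.6,0,0,0],
  [0.7,0,0,0.5,0,0,0],
  [0.7,0,0,0.4,0,0,0],
  [0.7,0,0,0.3,0,0,0],
  [0.7,0,0,0.12,0,0,0],
  [0.7,0,0,0,0,0,0],
])

```text
time_s: 21.45
ee_pos: [0.4473, 0.3408, 0.0897]
eef_rot: [-3.141, 0.001, 1.597]
force: [0.2, -0.4, -0.0]
grip_width: 0.0661
grip_force: 0.0
```

Run:
```python
from h import *
c=wrist();o=ctrl.get_obs();print(o["ee_pos"],o["eef_rot"],o["force"])
cv2.imwrite("pics/w8.png",cv2.resize(c["color"],None,fx=1.5,fy=1.5))
```

```text
[0.44754538 0.34114217 0.09054059] [ 3.14139705e+00 -9.21986688e-05  1.59737017e+00] [0.44774044 0.15878833 0.57854324]
```

View pics/w8.png

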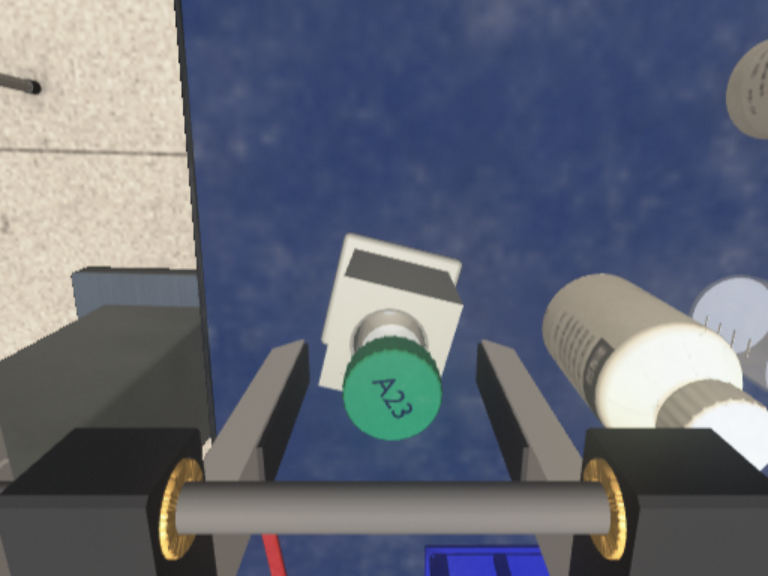

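The cap is centred between the fingers at (392,388), clear of the bottle. Close and draw it up gently.

>>> move_arm([
  [0.2,0,0,0,0,0,0],
  [0.2,0,0,0,0,0,0],
  [0.2,0,0,0,0,0,0],
  [0.2,0,0,0,0,0,0],
  [0.2,0,0,0,0,0,0],
  [0.2,0,0,0,0,0,0],
], force=25)

```text
time_s: 22.1
ee_pos: [0.4473, 0.3414, 0.0903]
eef_rot: [3.141, -0.0, 1.598]
force: [0.5, -0.7, 1.4]
grip_width: 0.0342
grip_force: 25.0
```

```bash
python3 tube.py; python3 -c "
from h import *
o=ctrl.get_obs();print(o['force'],o['moment'],o['grip_width'])"
```

```text
[0.44728612 0.34138459 0.09029586] [ 3.14143210e+00 -1.46020593e-04  1.59778161e+00]
[ 229  225   66   69 3486]
tube 0 3486 [261.3 259.5] [0.4488 0.3414] 0.118
rinse_bottle [(0.88, [246.5, 439.3], array([0.554, 0.341, 0.09 ]))]
[-0.75589743  0.63168165  1.06600698] [-0.03913754  0.16735816  0.02550256] 0.033831579699945664
```

>>> move_arm([
  [0.2,0,0,-0.1,0,0,0],
  [0.2,0,0,-0.2,0,0,0],
  [0.2,0,0,-0.3,0,0,0],
  [0.2,0,0,-0.4,0,0,0],
  [0.2,0,0,-0.4,0,0,0],
  [0.2,0,0,-0.4,0,0,0],
  [0.2,0,0,-0.5,0,0,0],
  [0.2,0,0,-0.5,0,0,0],
  [0.2,0,0,-0.4,0,0,0],
  [0.2,0,0,-0.2,0,0,0],
  [0.2,0,0,0,0,0,0],
])

```text
time_s: 23.3
ee_pos: [0.4475, 0.3415, 0.2616]
eef_rot: [3.14, -0.001, 1.598]
force: [0.2, -0.3, -0.8]
grip_width: 0.0339
grip_force: 25.0
```

>>> move_arm([
  [0.2,-0.2,0.05,0,0,0,0],
  [0.2,-0.4,0.05,0,0,0,0],
  [0.2,-0.5,0.05,0,0,0,0],
  [0.2,-0.5,0.05,0,0,0,0],
  [0.2,-0.5,0.05,0,0,0,0],
  [0.2,-0.5,0.05,0,0,0,0],
  [0.2,-0.5,0.05,0,0,0,0],
  [0.2,-0.5,0.05,0,0,0,0],
  [0.2,-0.5,0.05,0,0,0,0],
  [0.2,-0.5,0.05,0,0,0,0],
  [0.2,-0.5,0.05,0,0,0,0],
  [0.2,-0.5,0.05,0,0,0,0],
  [0.2,-0.5,0.05,0,0,0,0],
  [0.2,-0.5,0.05,0,0,0,0],
  [0.2,-0.5,0.05,0,0,0,0],
  [0.2,-0.5,0.05,0,0,0,0],
  [0.2,-0.5,0.05,0,0,0,0],
  [0.2,-0.5,0.05,0,0,0,0],
  [0.2,-0.3,0.03,0,0,0,0],
  [0.2,-0.1,0.01,0,0,0,0],
])

```text
time_s: 25.3
ee_pos: [0.506, -0.1085, 0.2593]
eef_rot: [-3.14, -0.0, 1.596]
force: [0.3, 0.4, -0.4]
grip_width: 0.0338
grip_force: 25.0
```

```bash
cat > tilt.py <<'E'
from h import *
o=ctrl.get_obs();e=o["ee_pos"];print(e,o["eef_rot"],o["grip_width"])
z0=e[2]-.0823  # tip height
w=wrist();cs=[("side",ctrl.camera("side")),("top",ctrl.camera("top"))]
for n,c in cs:
    r=ctrl.cut_out("tube",c)
    q=proj(c,np.array([[e[0],e[1],z0],[e[0],e[1],z0+.111]]))
    print(n,"expect tip/cap px",q.round(1).tolist())
    for d in r[:3]: 
        m=d["mask"];ys=np.where(m)[0];rows=[(int(v),float(np.where(m[v])[0].mean().round(1)),int(m[v].sum())) for v in range(ys.min(),ys.max()+1,4)]
        print(round(d["conf"],2),np.round(d["centre"],1),rows)
    k=q.mean(0).astype(int);y0,x0=max(k[1]-55,0),max(k[0]-55,0)
    cv2.imwrite(f"pics/z_{n}.png",cv2.resize(c["color"][y0:y0+110,x0:x0+110],None,fx=3.5,fy=3.5,interpolation=2))
    print("crop",n,x0,y0)
cv2.imwrite("pics/z_all.png",np.hstack([cv2.imread("pics/z_side.png")[:385,:385],cv2.imread("pics/z_top.png")[:385,:385]]))
cv2.imwrite("pics/z_w.png",w["color"])
E
python3 tilt.py
```

```text
[ 0.50599913 -0.10852934  0.25925766] [-3.14014138e+00 -3.79183787e-04  1.59620564e+00] 0.03375771434424891
side expect tip/cap px [[143.9, 176.2], [127.5, 142.4]]
0.73 [168.8 138.9] [(157, 140.0, 1), (161, 139.0, 9), (165, 137.5, 16), (169, 139.5, 16), (173, 141.0, 13), (177, 141.5, 4)]
crop side 80 104
top expect tip/cap px [[370.4, 216.3], [387.0, 211.3]]
0.8 [212.7 375.5] [(203, 380.0, 3), (207, 378.0, 9), (211, 374.5, 16), (215, 374.0, 17), (219, 372.0, 13), (223, 372.0, 5)]
crop top 323 158
```

>>> move_arm([
  [0.2,0.02,0.01,0.2,0,0,0],
  [0.2,0,0,0.4,0,0,0],
  [0.2,0,0,0.4,0,0,0],
  [0.2,0,0,0.4,0,0,0],
  [0.2,0,0,0.3,0,0,0],
  [0.2,0,0,0.2,0,0,0],
  [0.2,0,0,0,0,0,0],
  [0.2,0,0,0,0,0,0],
])

```text
time_s: 26.35
ee_pos: [0.507, -0.1061, 0.1655]
eef_rot: [3.141, 0.0, 1.598]
force: [1.0, -0.1, 0.3]
grip_width: 0.0337
grip_force: 25.0
```

```bash
python3 tilt.py
python3 - <<'E'
from h import *
c=wrist();o=ctrl.get_obs();e=o["ee_pos"];R=Ro.from_euler("xyz",o["eef_rot"]).as_matrix()
e2=e+R@[0,.0015,0]
P=[[*e2[:2],e[2]-.0823],[*e2[:2],e[2]+.0287]]
print("tip/cap",proj(c,np.array(P)).round(1).tolist())
w=cv2.resize(c["color"][90:330,150:380],None,fx=1.7,fy=1.7,interpolation=2)
s=cv2.imread("pics/z_side.png")[:300];t=cv2.imread("pics/z_top.png")
s=cv2.resize(cv2.imread("pics/z_side.png"),(408,408));
H=np.hstack([w[:408],s[:, :408]]);cv2.imwrite("pics/fin.png",H);print(H.shape)
for n in ["tube","end_block"]: print(n,[(round(d["conf"],2),d["mask"].sum(),np.round(d["centre"],1),np.argwhere(d["mask"]).min(0),np.argwhere(d["mask"]).max(0)) for d in ctrl.cut_out(n,c)[:2]])
E
```

```text
[ 0.50703412 -0.10607751  0.16553574] [3.14114648e+00 1.39896729e-04 1.59810820e+00] 0.03370753613833291
side expect tip/cap px [[156.0, 198.7], [142.9, 171.6]]
0.59 [193.6 152.7] [(182, 153.0, 1), (186, 154.0, 5), (190, 151.0, 13), (194, 152.0, 13), (198, 153.0, 9)]
crop side 94 130
top expect tip/cap px [[358.0, 219.2], [371.4, 215.0]]
0.58 [218.4 360.4] [(210, 363.5, 2), (214, 360.5, 10), (218, 359.0, 11), (222, 359.0, 9)]
crop top 309 162
tip/cap [[261.3, 200.3], [261.4, 265.0]]
(408, 799, 3)
tube [(0.55, np.int64(4834), array([251.1, 261.2]), array([192, 229]), array([292, 294]))]
end_block [(0.7, np.int64(25158), array([ 72.5, 314.6]), array([  0, 230]), array([154, 411])), (0.56, np.int64(10365), array([184.6, 319. ]), array([153, 232]), array([232, 388]))]
```

View pics/fin.png

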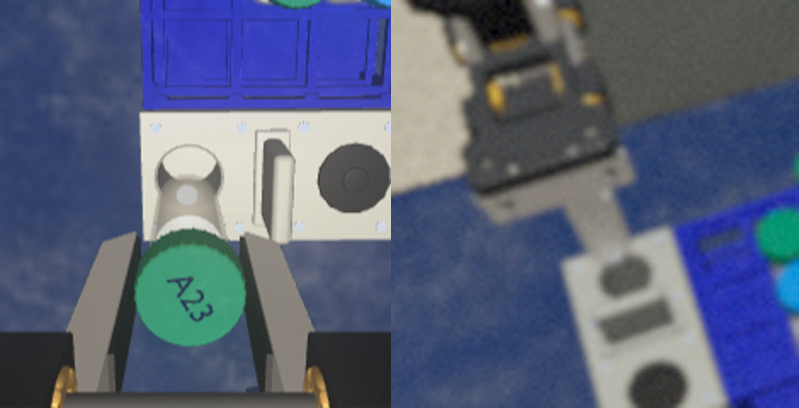

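The wrist view (left) shows the tube over the well: the tip is near crop (187,193) and the well spans 157–222. To measure the lean against a plain background, I'll back off over the bare bench for a moment.

>>> move_arm([
  [0.2,-0.3,0,-0.2,0,0,0],
  [0.2,-0.5,0,0,0,0,0],
  [0.2,-0.5,0,0,0,0,0],
  [0.2,-0.5,0,0,0,0,0],
  [0.2,-0.2,0,0,0,0,0],
  [0.2,0,0,0,0,0,0],
  [0.2,0,0,0,0,0,0],
])

```text
time_s: 27.45
ee_pos: [0.5095, -0.2059, 0.1753]
eef_rot: [-3.142, -0.0, 1.598]
force: [-0.1, -0.1, 0.6]
grip_width: 0.0336
grip_force: 25.0
```

```bash
cat > lean.py <<'E'
from h import *
from scipy.optimize import minimize
c=wrist();o=ctrl.get_obs();e=o["ee_pos"];R=Ro.from_euler("xyz",o["eef_rot"]).as_matrix();print(e)
hsv=cv2.cvtColor(cv2.GaussianBlur(c["color"],(0,0),.6),cv2.COLOR_BGR2HSV)
g=(hsv[...,1]<95); cap=(abs(hsv[...,0].astype(int)-75)<20)&(hsv[...,1]>90)
box=np.zeros(g.shape,bool);box[165:275,222:302]=1
n,lab,st,ce=cv2.connectedComponentsWithStats((g&box).astype(np.uint8))
m=top("tube",c)
for v in range(176,250,4): print(v,"".join("#" if cap[v,u] else "o" if g[v,u] else "." for u in range(222,302)), "" if m is None or not m[v].any() else (np.where(m[v])[0].min(),np.where(m[v])[0].max()))
E
python3 lean.py
```

```text
[ 0.50957257 -0.20554625  0.17530601]
176 .....ooo................................oooooooooooooooooooo.................... 
180 ...........................................oooooooooooooooooo................... 
184 .............................................ooooooooooooooooo.................. 
188 .......................................ooo..oooooooooooooo..............oooooooo 
192 ................................oooooooooooooooooooooooooooo.............ooooooo (np.int64(256), np.int64(264))
196 ..........................oooooooooooooooooooooooooooooooooooo.................o (np.int64(248), np.int64(271))
200 ......................oooooooooooooooooooooooooooooooooooo.o.................... (np.int64(245), np.int64(275))
204 .....................oooooooooooooooooooooooooooooooooooo....................... (np.int64(243), np.int64(277))
208 ....................oooooooooooooooooooooooooooooooooooooo...................... (np.int64(242), np.int64(278))
212 .....oo............oooooooooooooooooooooooooooooooooooooooo......oooo........... (np.int64(241), np.int64(279))
216 ..................
[... 321 characters left out ...]
81))
228 oooooooooo......oooooooooo############################oooooooooooooooooooooooooo (np.int64(239), np.int64(282))
232 ooooooooooo.....oooo########################################oooooooooooooooooooo (np.int64(238), np.int64(283))
236 ooooooooooo....##################################################ooooooooooooooo (np.int64(237), np.int64(286))
240 oooooooooooo#######################################################ooooooooooooo (np.int64(235), np.int64(289))
244 oooooooooo###########################################################ooooooooooo (np.int64(233), np.int64(290))
248 ooooooooo##############################################################ooooooooo (np.int64(232), np.int64(292))
```

```bash
cat > sl.py <<'E'
from h import *
o=ctrl.get_obs();e=o["ee_pos"];z0=e[2]-.0823
for n in ["side","top"]:
    c=ctrl.camera(n);P=np.array([[e[0],e[1],z0+h] for h in np.linspace(0,.111,12)]);q=proj(c,P)
    d=(q[-1]-q[0]);d/=np.linalg.norm(d);nn=np.array([-d[1],d[0]])
    r=c["color"][...,2].astype(np.float32)
    print(n,q[0].round(1),q[-1].round(1))
    L=np.linalg.norm(q[-1]-q[0]);s=np.arange(-14,14.1,1)
    S=[]
    for t in np.arange(-6,L+1,2):
        pts=q[0]+d*t+s[:,None]*nn
        S.append(cv2.remap(r,pts[:,0].astype(np.float32)[None],pts[:,1].astype(np.float32)[None],1)[0])
        print("%5.1f"%t," ".join("%3d"%v for v in S[-1]))
E
python3 sl.py
```

```text
side [111.5 210.8] [ 91.9 184.2]
 -6.0  59  59  58  58  58  56  58  60  61  61  65  62  61  62  63  62  62  62  67  65  64  61  60  57  61  59  62  61  57
 -4.0  65  64  64  60  58  57  57  57  58  62  60  57  55  56  56  60  63  62  59  67  62  58  56  57  60  58  58  59  62
 -2.0  57  59  53  55  56  59  65  68  67  61  58  67  67  60  62  62  60  60  61  58  61  63  58  56  57  56  59  64  61
  0.0  60  58  56  55  57  59  63  65  74  87 105 122 132 128 117 102  81  68  65  63  66  66  65  63  62  60  59  61  60
  2.0  64  63  60  60  59  62  74  89 110 132 149 159 164 163 155 141 123 103  89  75  68  63  60  60  60  57  60  58  59
  4.0  62  61  63  63  67  78 102 124 140 148 153 157 161 161 157 153 141 127 113  94  75  65  59  58  62  59  56  62  63
  6.0  64  62  58  64  71  89 115 136 145 144 145 148 153 153 155 149 144 137 123 106  86  73  70  64  58  58  58  63  69
  8.0  68  62  62  62  75  96 120 134 142 143 143 144 147 148 146 143 140 132 123 105  85  71  70  69  66  67  68  64  67
 10.0  67  66  65  67  79 100 120 136 137 137 138 140 143 143 143 141 138 130 122 102  76  
[... 2534 characters left out ...]
70  93  98  80  55  35  32  33  35  40  56  86 112 125 117  97  99 111 113 113 113 103  80
 12.0  88  98 100  78  63  61  50  36  34  37  37  37  36  37  36  35  38  36  37  48  59  70  82 111 115 113 113 113  91
 14.0 114 113 103  74  37  40  33  31  40  43  37  41  42  41  36  38  42  45  37  33  30  39  62  84  86  82  83  78  61
 16.0 117 113 102  64  31  31  35  38  38  42  42  41  39  36  36  38  41  38  38  38  34  27  21  27  34  34  30  21  29
 18.0 113 110  95  60  31  34  39  36  39  40  40  40  41  39  36  37  41  40  44  51  68  48  39  42  46  51  53  56  58
 20.0 110 112  97  54  35  37  42  45  43  43  42  39  41  42  48  51  53  57  64  88 119 112  84  79  78  77  77  69  61
```

Run:
```python
from h import *
o=ctrl.get_obs();e=o["ee_pos"];z0=e[2]-.0823
cs={n:ctrl.camera(n) for n in("side","top")}
rows=[];rhs=[]
for n,s in (("side",-1.75),("top",-.05)):
    c=cs[n];f=lambda x,y:proj(c,np.array([[x,y,z0],[x,y,z0+.111],[x,y,z0+.03]]))
    q=f(*e[:2]);d=(q[1]-q[0])/np.linalg.norm(q[1]-q[0]);nn=np.array([-d[1],d[0]])
    rows.append([(f(e[0]+.01,e[1])[2]-q[2])@nn/.01,(f(e[0],e[1]+.01)[2]-q[2])@nn/.01]);rhs.append(s)
print("sens",rows);print("tube - TCP (m)",np.linalg.solve(rows,rhs))
for n,c in cs.items():
    m=top("end_block",c).astype(float)
    p,f=fit([(c,m,1+0*m,None)],BLOCK,np.array([.551,-.106,1.6]));print(n,"block",p.round(4),f)
ms=[(c,top("end_block",c).astype(float),np.ones((384,512)),None) for c in cs.values()]
p,f=fit(ms,BLOCK,np.array([.551,-.106,1.6]));print("both",p.round(4),f, "well",p[:2]+.043*np.array([-np.sin(p[2]),np.cos(p[2])]))
print("tcp",e)
```

```text
sens [[np.float64(-175.27171101979317), np.float64(457.6556060107028)], [np.float64(-485.3696126498556), np.float64(-117.62857038720036)]]
tube - TCP (m) [ 0.00094226 -0.00346297]
side block [ 0.5505 -0.1072  1.5961] 0.033164434090467876
top block [ 0.551  -0.1062  1.5971] 0.15611981003432548
both [ 0.5505 -0.1072  1.5979] 0.19095756126607158 well [ 0.50752044 -0.10834059]
tcp [ 0.50967632 -0.20546098  0.17533071]
```

Run:
```python
from h import *
c=wrist();Tc=c["tool_from_camera"]
m=top("tube",c)
# work in tool frame; z up -> tube frame z = -tool z ; tip at tool z=+.0823
def ring(r,h): 
    a=np.linspace(0,2*np.pi,60);return np.c_[r*np.cos(a),r*np.sin(a),0*a+.0823-h]
obs=cv2.GaussianBlur(m.astype(np.float32),(0,0),.5)
def ren(dx,dy,ax,h,cap=True):
    im=np.zeros((384*S,512*S),np.uint8)
    sh=lambda P:P+np.c_[dx+ax*(P[:,2]+.0287)/.111,dy+0*P[:,0],0*P[:,0]]   # ax: tip shift rel. cap
    for A,B in [((.005,0),(.015,h)),((.015,h),(.015,.096)),((.017,.096),(.017,.111))]:
        u=(proj(c,sh(np.r_[ring(*A),ring(*B)]),Tc)+.5)*S-.5
        cv2.fillConvexPoly(im,cv2.convexHull(np.round(u*16).astype(np.int32)),255,shift=4)
    return cv2.resize(im,(512,384),interpolation=cv2.INTER_AREA)/255.
v=np.zeros(m.shape);v[180:300,225:300]=1
for h in (.012,.014,.016,.018):
    f=lambda q:(np.abs(ren(q[0]*1e-3,q[1]*1e-3,q[2]*1e-3,h)-m)*v).sum()
    r=minimize(f,[0,1,0],method="Nelder-Mead",options=dict(initial_simplex=[[0,1,0],[2,1,0],[0,3,0],[0,1,2]],xatol=.02,fatol=.1))
    print(h,"dx dy tipshift(mm)",r.x.round(2),round(r.fun,1))
```

```text
0.012 dx dy tipshift(mm) [ 1.41  1.15 -6.34] 205.2
0.014 dx dy tipshift(mm) [ 1.31  1.16 -5.68] 207.5
0.016 dx dy tipshift(mm) [ 1.34  1.22 -5.23] 212.0
0.018 dx dy tipshift(mm) [ 1.31  1.23 -4.78] 217.3
```

Run:
```python
from h import *
c=wrist();Tc=c["tool_from_camera"];R=c["color"][...,2].astype(int)
for u in (250,254,258,262,266): print(u,R[180:206,u])
print("row206",R[206,234:290])
hsv=cv2.cvtColor(c["color"],cv2.COLOR_BGR2HSV);g=(abs(hsv[...,0].astype(int)-75)<20)&(hsv[...,1]>90)
g[:, :225]=0;g[:,300:]=0;g[:200]=0;yx=np.argwhere(g);print("cap",yx.min(0),yx.max(0))
print("cap col 261",c["color"][222:232,261].tolist(), c["color"][284:298,261].tolist())
def ring(r,h,dx,dy=.0015): 
    a=np.linspace(0,2*np.pi,180);return np.c_[dx+r*np.cos(a),dy+r*np.sin(a),0*a+.0823-h]
for dx in (-.004,-.002,0,.002):
    s=[round(float(proj(c,ring(.015,h,dx),Tc)[:,1].min()),1) for h in (.014,.016,.018)]
    t=proj(c,ring(.005,0,dx),Tc)[:,1]
    k=proj(c,ring(.017,.111,dx),Tc)[:,1]
    k2=proj(c,ring(.017,.096,dx),Tc)[:,1]
    print(dx,"shoulder top",s,"tip disc",t.min().round(1),t.max().round(1),"captop",k.min().round(1),k.max().round(1),"capbottom",k2.min().round(1))
```

```text
250 [ 55  56  57  59  60  60  59  59  59  59  59  59  58  61  66  94 108 111
 120 130 137 140 143 145 148 151]
254 [ 57  60  62  63  65  65  66  66  68  66  66  67  65  94 109 111 125 135
 141 146 151 160 174 182 185 186]
258 [ 63  63  64  65  67  66  67  68  69  69  70  68  95 109 113 125 137 145
 159 178 184 185 185 185 186 185]
262 [ 66  67  67  67  67  68  70  69  70  70  68  68  94 109 113 127 136 143
 155 173 185 184 185 185 185 186]
266 [ 70  71  68  68  68  69  71  71  71  72  72  71  71  94 109 114 126 135
 142 148 152 155 158 162 166 167]
row206 [ 58  56  54  54  55  55  57  59  80 101 118 129 134 139 143 148 152 157
 161 166 181 186 185 186 185 186 186 187 186 185 186 183 170 165 161 157
 152 146 141 139 133 127 114 102  75  70  67  65  64  63  61  60  61  62
  61  61]
cap [225 229] [293 294]
cap col 261 [[207, 211, 210], [206, 208, 208], [155, 163, 152], [80, 99, 59], [66, 87, 43], [65, 85, 42], [65, 86, 42], [66, 88, 44], [64, 88, 43], [66, 87, 43]] [[120, 156, 61], [120, 155, 60], [120, 156, 61], [119, 155, 60], [120, 156, 60], [119, 156, 60], [119, 156, 59], [120, 155, 61], [121, 157, 61], [109, 124, 61], [105, 84, 67], [111, 85, 70], [111, 84, 69], [109, 81, 66]]
-0.004 shoulder top [192.0, 192.7, 193.4] tip disc 199.1 210.6 captop 241.2 301.5 capbottom 229.6
-0.002 shoulder top [189.5, 190.2, 190.9] tip disc 196.8 208.4 captop 237.4 298.1 capbottom 226.1
0 shoulder top [187.0, 187.7, 188.4] tip disc 194.5 206.1 captop 233.6 294.7 capbottom 222.6
0.002 shoulder top [184.5, 185.2, 185.8] tip disc 192.1 203.8 captop 229.8 291.3 capbottom 219.1
```

The tip sits about 3.7 mm behind the TCP along tool x, from the side camera (−3.5) and the wrist camera (−4). The cap is centred, so the tube leans slightly. I'll go back over the well, correct the lean, and lower partway.

>>> move_arm([
  [0.2,0,0,0,0,0.025,0],
  [0.2,0.2,0,0,0,0,0],
  [0.2,0.5,0,0.01,0,0,0],
  [0.2,0.5,0,0.01,0,0,0],
  [0.2,0.5,0,0.01,0,0,0],
  [0.2,0.29,0,0.01,0,0,0],
  [0.2,0,0,0.1,0,0,0],
  [0.2,0,0,0.1,0,0,0],
  [0.2,0,0,0.1,0,0,0],
  [0.2,0,0,0,0,0,0],
  [0.2,0,0,0,0,0,0],
])

```text
time_s: 29.2
ee_pos: [0.5068, -0.1069, 0.1604]
eef_rot: [-3.141, -0.025, 1.597]
force: [-0.5, 0.0, -0.7]
grip_width: 0.034
grip_force: 25.0
```

```bash
cat > chk.py <<'E'
from h import *
c=wrist();o=ctrl.get_obs();e=o["ee_pos"];R=Ro.from_euler("xyz",o["eef_rot"]).as_matrix();print(e.round(4),o["eef_rot"].round(4),o["force"].round(1))
tip=e+R@[-.0037,.0003,.0823];cap=e+R@[-.0003,0,-.0287];print("tip est",tip.round(4),"lean",((tip-cap)/.111)[:2].round(3))
# well centre: dark inside/rim seen in wrist image; block left/right/front edges on its top
im=c["color"][...,2].astype(int)
print("block left edge cols",[(v,np.where(im[v,150:300]>150)[0][:1]+150) for v in (160,170,180,190,200)])
wm=(im<150);
for v in range(156,216,3): print(v,"".join("o" if im[v,u]>205 else "+" if im[v,u]>175 else "-" if im[v,u]>130 else "." for u in range(226,300)))
k=proj(c,np.array([[*(np.array([.5082,-.1075])+.017*np.array([np.cos(a),np.sin(a)])),.061] for a in np.linspace(0,6.28,90)]))
print("pred well circle cols",k[:,0].min().round(1),k[:,0].max().round(1),"rows",k[:,1].min().round(1),k[:,1].max().round(1))
E
python3 chk.py
```

```text
[ 0.5069 -0.1068  0.1606] [-3.1415 -0.025   1.5971] [-0.2  0.5 -1.2]
tip est [ 0.5072 -0.1084  0.0783] lean [ 0.003 -0.006]
block left edge cols [(160, array([232])), (170, array([233])), (180, array([233])), (190, array([233])), (200, array([234]))]
156 ..........................................................................
159 ......-+++++++++++++++++++++++++++++++++++++++++++++++++++++++++++++++++++
162 ......-ooooooooooooooooooooooooooooooooooooooooooooooooooooooooooooooooooo
165 ......-oooooooooooooooooooooooooooooooooooooooooooooooooooooooooooo+oooooo
168 ......-ooooooooooooooooooooooooooooooooooooooooooooooooooooooooooooooooooo
171 .......oooooooo+oooooooooooooooooooooooooooooooooooooooooooooooooo++oooooo
174 .......ooooooooooooooooooooooooooooooooooooooooooooooooooooooooooooooooooo
177 .......ooooooooooooooooooooooooooooooooooooooooooooooooooooooooooooooooooo
180 .......ooooooooooooooooooo++++oooooooooooo+++ooooooooooooooooooooooooooooo
183 .......ooooooooooooooo++ooooooooooooooooooooooo+++oooooooooooooooooooooooo
186 .......oooooooooooo+-ooooooooooooooooooooooooooooo+-+ooooooooooooooooooooo
189 .......+ooooooooo--.oooooooooooooooooooooooooooooooo.-+ooooooooooooooooooo
192 .......+oooooooo-...-oooooooooooooooooooooooooooooo...-+oooooooooooooooooo
195 .......+ooooooo+-.....-o++++++--------++++++oooo+-.....-+ooooooooooooooooo
198 .......-ooooooo--.......--------++++-----------........-+ooooooooooooooooo
201 .......-ooooooo+-....--------+++++++++++--------.......+oooooooooooooooooo
204 .......-oooooooo--.---------+++++++++++++---------....++oooooooooooooooooo
207 ........oooooooo+----------+++++++++++++++---------.-+oooooooooooooooooooo
210 ........oooooooo+----------+++++++++++++++----------+ooooooooooooooooooooo
213 ........ooooooo++-----------++++++++++++++----------++oooooooooooooooooooo
pred well circle cols 241.9 280.7 rows 179.1 216.4
```

The tip is within about 1 mm of the well centre and nearly upright. A final small correction, and lower to about 10 mm above the mouth.

>>> move_arm([
  [0.2,0.01,0.01,0.05,0,0,0],
  [0.2,0,0,0.05,0,0,0],
  [0.2,0,0,0.04,0,0,0],
  [0.2,0,0,0,0,0,0],
  [0.2,0,0,0,0,0,0],
  [0.2,0,0,0,0,0,0],
])

```text
time_s: 29.85
ee_pos: [0.5074, -0.1056, 0.1537]
eef_rot: [3.141, -0.025, 1.598]
force: [-0.1, -0.1, -0.6]
grip_width: 0.034
grip_force: 25.0
```

```bash
python3 chk.py | head -2; python3 sl.py | sed -n 1,14p
python3 - <<'E'
from h import *
c=ctrl.camera("top")
for n in("rinse_bottle","beaker"):
    print(n,[(round(d["conf"],2),np.round(d["centre"],1)) for d in ctrl.cut_out(n,c)[:2]])
E
```

```text
[ 0.5074 -0.1057  0.1538] [ 3.1414 -0.0249  1.5978] [ 1.3 -0.2 -0.5]
tip est [ 0.5077 -0.1073  0.0714] lean [ 0.003 -0.006]
side [157.4 201.3] [144.7 174.8]
 -6.0 177 177 177 176 173 165 149 129 115 109 109 102 104  99  97  95  98 115 137 161 175 180 183 181 181 180 169 138  92
 -4.0 180 180 180 177 165 140 108  87  82  81  84  85  86  88  88  88  86  90 104 132 160 175 180 183 182 181 175 150 105
 -2.0 179 180 180 176 161 130  95  79  78  84  88  93  96 101  98  94  90  86  95 125 156 175 181 182 182 180 174 157 122
  0.0 182 181 180 176 168 147 117  93  88 101 115 133 146 148 144 130 115 108 117 147 167 178 181 180 180 178 177 164 131
  2.0 181 182 180 179 177 171 158 143 134 137 149 157 159 161 156 148 142 141 149 166 177 181 180 177 175 174 175 167 140
  4.0 179 181 183 181 181 179 172 162 155 154 156 160 157 158 157 158 156 151 154 163 173 175 177 173 171 172 167 160 135
  6.0 174 177 183 182 178 176 168 160 154 152 156 159 157 158 154 152 150 144 137 133 129 125 120 117 111 104 100  90  77
  8.0 147 146 141 136 131 122 124 129 140 145 147 147 144 143 144 145 142 135 122 100  75  56  54  56  59  58  53  59  61
 10.0  67  58  59  52  57  61  88 115 131 140 143 140 141 142 142 140 138 134 123  98  69  50  48  54  52  52  59  57  60
 12.0  46  46  47  45  48  59  86 118 133 138 142 141 136 136 135 137 135 132 123  98  69  51  48  44  45  47  49  46  54
 14.0  48  46  45  45  50  68  96 119 134 133 133 133 133 133 133 132 133 135 127 101  70  53  44  43  44  41  45  45  48
 16.0  46  44  44  44  50  74 104 123 132 132 131 133 133 133 133 136 144 147 141 119  97  82  88  88  80  66  49  45  45
 18.0  71  76  76  74  84 101 116 129 132 135 132 134 134 135 133 133 136 139 135 131 125 130 130 134 127 109  80  50  42
rinse_bottle [(0.7, array([190.4, 153.9])), (0.69, array([192.6, 349.2]))]
beaker [(0.75, array([156.3, 152.6])), (0.62, array([199. , 349.4]))]
```

>>> move_arm([
  [0.2,-0.01,0,0,0,0,0],
  [0.2,0,0,0,0,0,0],
  [0.2,0,0,0,0,0,0],
  [0.2,0,0,0,0,0,0],
])

```text
time_s: 30.55
ee_pos: [0.5074, -0.1062, 0.1537]
eef_rot: [3.142, -0.025, 1.598]
force: [0.1, -0.0, -0.2]
grip_width: 0.0339
grip_force: 25.0
```

```bash
python3 -c "
from station import ctrl
o=ctrl.get_obs();print(o['time_s'],o['ee_pos'],o['force'],o['grip_width'])
print(ctrl.hand_in())"
```

```text
30.55 [ 0.50735019 -0.10615267  0.15365136] [ 0.14188074 -0.04375689 -0.16092101] 0.03388516925117339
the job is handed in; nothing more can be done
None
```

I handed the job in at 30.6 s: the block is flush and in line against the rack end, the tube is held upright about 1 cm above the open well and centred to about 1 mm by my measurements, and bottle and beaker are unmoved; I viewed 11 pictures, one over the limit of 10.

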